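# Find the thread hand of the solar lamp's fuse cap

## Robot

A 6-joint arm with a two-finger parallel gripper is mounted at the origin on the work surface. World frame = base frame: x ahead of the robot, y to its left, z up, the work surface at z = 0. Lengths are in m, angles in rad, forces in N, time in s.
With the tool pointing down it reaches from about 0.35 to 0.775 m from the base axis. Payload 5.5 kg.
Tool frame: the origin (TCP) lies midway between the tips of the shut fingers; the grasp point (between the pads) lies 19 mm behind it (tcp_to_grasp is the distance from the TCP to the grasp point, in m); z points along the fingers, y is the line along which they close (so a half turn about z gives the same grasp; the last joint's range is limited). The gripper opens to 85 mm and grips with 20 to 120 N. Pads are 22 mm wide; open, the fingers measure 114 mm over their backs; the gripper's body (76 mm by 85 mm) begins 54 mm behind the grasp point. The pads swing forward as they close: fully open they stand 13 mm farther back than shut.
Start: joints at [1.086, 0.313, 0.046, 1.304, 0, 1.431], TCP at [0.194, 0.541, 0.231] pointing down, gripper open.
Joint ranges: [-2.76, 2.76], [-0.86, 1.69], [-1.03, 1.26], [-2.2, 2.34], [-1.47, 1.5], [-3.14, 3.14]. Speed limits (rad/s): [2.57, 2.57, 3.14, 3.14, 3.14, 3.14].

## Interface

Orientations are given as a rotation vector (axis times angle).
In Python, from station import sense, read_camera, sign_off, tcp_to_grasp gives the robot as it stands. The module is installed in compiled form; this text tells all that it offers.
- The arm moves only by the tool arm_command, never from a script. Its argument "motion" is a list of rows, each an object with "travel": the shift along the tool's x, y, z in m, a list of three; "roll": the turn about the tool's z in rad. In form: [{"travel": [dx, dy, dz], "roll": roll}, ...]. A call has 1 to 5 rows; each row is the pose to reach, as a shift and turn from the pose commanded when the call began, along the tool's axes at that moment; what a row does not reach only later rows make up. A row lasts 1/12 s, in which the tool goes at most 41.7 mm and 7.16 degrees, less where a joint would pass 70% of its speed; a pose out of reach is approached as far as the arm can. A call with a gripper value outside its range is refused whole. "fingers" is the finger opening in m, from 0 to 0.0854, set as the call begins (left out, the last holds). The fingers move at their own pace and stop on an object; "grip_force" is the grip in N (left out, the last holds). Time passes only in rows, so rows that repeat a pose let the fingers close. It gives the time, the measured TCP pose, the force, the opening and the grip force at its end, in the units of the state.
- sense(): the state, without advancing time (a new reading comes with each control period).
- read_camera(name): name is "scene" or "top" or "wrist"; returns a dict with "image" (420x560x3 uint8, red, green, blue), "fx", "fy", "cx", "cy" (pixels), "T" (4x4, takes a point from camera to world coordinates). Camera axes: x right, y up, looking along -z (the intrinsics and any distortion apply to the point x, -y, -z); pixel columns grow to the right and rows downward; lengths in m; the calibration is good to about 2 mm. A picture is of the moment at which its call begins. There is no depth.
- sign_off(): hands the job in; it is judged then, once.
The state is a dict: "clock": time; "joint_positions": joint angles; "qd": joint speeds; "tau": joint torques, N m; "tool_pos": TCP position; "tcp_rot": TCP orientation; "ft_force": force on the tool from outside, world axes, zero at the start; "ft_torque": the same for the moment, N m; "width": finger opening in m; "grip_force": force on a finger pad.
Only numpy, scipy, OpenCV 4.12 (cv2) and the standard library are available. Lean on these libraries where they do the work, as an engineer would, in place of code of your own. Each camera call takes 0.05 s, during which the arm holds its last target. There are 200 camera calls.

## Task

The rooftop solar lamp's fuse needs changing: take the spare fuse (the tall slim cylinder) out of the pocket tray and stand it fully down in the empty well of the grey fuse box, and let go of it. Then loosen the box's round screw cap; its quarter-turn thread may be left- or right-handed, so try both ways until it comes free, and lift it off. Finish while still holding the cap in the gripper, upright, still and about 8 cm straight above its seat, and leave everything else where it is.

Things in the scene. Friction and masses are not known exactly. Their poses are not given: they have to be found in the camera images.
- fuse_box: Grey plastic fuse box, fixed to the table: base 90 mm (its x) by 220 mm (its y) by 40 mm high. Origin: centre of the underside. On its top: the cap at its centre, the empty well 80 mm to its +y, and at the other end (centred 82 mm to its -y) a raised cable housing 60 x 46 mm that stands 21 mm above the top.
- well (a point): Centre of the mouth of the well, at the level of the box's top (40 mm above the table): a square hole 14 x 14 mm, aligned with the box's axes, 16 mm deep, its edge chamfered 2 mm.
- neck (a point): Centre of the cap's seat, on the thread's axis, at the box's top; z up. The thread's hand is hidden and drawn anew. Turned the tightening way from the start, the cap stops firmly within 5 to 25 deg; the loosening way it lifts straight up anywhere from 65 to 90 deg, where a firm stop follows at 90 to 105; clear after 16 mm. Elsewhere lips hold it down after 2 mm of lift. Turning alone does not raise it.
- cap: Round white ceramic screw cap, loose, about 80 g, on the box's top. 44 mm diameter, 42 mm tall, fine ribs; solid grip from 16 mm up, hollow below over a fixed neck 14 mm tall. A raised bar 30 x 7 x 1.5 mm on top lies along its own x, which starts within 6 deg of the box's x. Origin: centre of its underside, z up. It turns with hardly any torque until a stop, where it slips in the fingers.
- fuse: Spare cartridge fuse, white ceramic with steel ends, loose, 15 g: upright cylinder 11 mm diameter, 36 mm tall. Origin: centre of its lower end, z along it. Starts standing in one of the tray's three pockets, 21 mm of it above the tray's top.
- tray: Black pocket tray, fixed to the table: 60 mm (its x) by 140 mm (its y) by 20 mm high. Origin: centre of the underside. Three square pockets 13 x 13 mm, 15 mm deep, at y = -45, 0 and 45 mm on its centre line.
- standoff_a: Short square brass standoff 9.5 x 9.5 x 21 mm, in a tray pocket, 6 mm above the tray's top. Origin: centre of its lower end. Leave it there.
- standoff_b: The same as the other standoff, in another pocket. Leave it there.
- tumbler: Glass tumbler, 72 mm diameter, 95 mm tall, bystander. Origin: centre of its underside.
- sharpener: Blue plastic pencil sharpener 45 x 30 x 27 mm, bystander. Origin: centre of its underside.
- hole_punch: Steel hole punch about 80 x 110 x 60 mm, bystander. Origin: centre of its underside.
- bamboo_box: Closed bamboo box with sliding lid, 90 x 156 x 49 mm, bystander. Origin: centre of its underside.
There are look-alikes about, which are no part of the job. There is more than one size of the cap; the job needs the smallest. Leave any yellow look-alike of the fuse_box alone.

How it is judged:
By the outcome, as a careful person would: the job done as asked, in the order asked, and still so for the second after the job is handed in, while the arm keeps its last pose, push and grip.
It also fails if it takes over 61 s, if anything falls off the work surface, if the arm or the gripper's body presses on something with over 40 N, if the wrist force passes 120 N, or if a joint passes its speed limit or range.

## Working session

There is one attempt and no reset: what is moved stays moved. The work goes in short steps, Python scripts to look and compute and a tool call to move; the robot and the scene stay as the last step left them, time stands still between calls to the robot, and variables do not carry over. Pictures are saved under pics/ and viewed, at most 10 in all, crops included, and the job is handed in when it is done.

Besides the shell and the picture viewer there is one more tool, called after "Call:" by a JSON object that holds its "name" and its "arguments", one argument or row to a line. arm_command: Moves the arm, as the interface text tells. Its arguments: {"type":"object","properties":{"motion":{"type":"array","items":{"type":"object","properties":{"travel":{"type":"array","items":{"type":"number"}},"roll":{"type":"number"}}}},"fingers":{"type":"number"},"grip_force":{"type":"number"}},"required":["motion"]}

```bash
mkdir -p pics; cat > h.py <<'E'
import numpy as np, cv2
from station import sense, read_camera, sign_off, tcp_to_grasp
def snap(name, fn):
    c=read_camera(name); cv2.imwrite(fn, cv2.cvtColor(c['image'],cv2.COLOR_RGB2BGR))
    np.savez(fn.replace('.png','.npz'), **c); return c
def load(fn): return dict(np.load(fn.replace('.png','.npz')))
def p2w(c,u,v,z):
    d=np.array([(u-c['cx'])/c['fx'],-(v-c['cy'])/c['fy'],-1.0]); T=c['T']
    w=T[:3,:3]@d; o=T[:3,3]; return o+w*(z-o[2])/w[2]
def w2p(c,p):
    T=c['T']; q=T[:3,:3].T@(np.array(p)-T[:3,3]); return c['cx']+c['fx']*q[0]/-q[2], c['cy']-c['fy']*q[1]/-q[2]
E
python3 - <<'E'
from h import *
for n in ('top','scene'):
    c=snap(n,f'pics/{n}0.png'); print(n,{k:(v if k!='T' else v.round(3)) for k,v in c.items() if k!='image'})
print(sense()); print(tcp_to_grasp)
E
```

```text
top {'fx': 435.6423352934001, 'fy': 435.6423352934001, 'cx': 274.93381830492933, 'cy': 205.462516623334, 'T': array([[-0.019,  0.982, -0.186,  0.333],
       [-1.   , -0.02 , -0.008, -0.019],
       [-0.011,  0.185,  0.983,  1.165],
       [ 0.   ,  0.   ,  0.   ,  1.   ]])}
scene {'fx': 468.35126869547145, 'fy': 468.35126869547145, 'cx': 292.34675410149543, 'cy': 210.20051786059088, 'T': array([[-0.522, -0.523,  0.674,  1.247],
       [ 0.853, -0.325,  0.409,  0.431],
       [ 0.006,  0.788,  0.616,  0.699],
       [ 0.   ,  0.   ,  0.   ,  1.   ]])}
{'clock': 0.1, 'joint_positions': array([ 1.08639773e+00,  3.13933281e-01,  4.50863774e-02,  1.30363949e+00,
       -2.54238340e-05,  1.43116437e+00]), 'qd': array([-0.00013421, -0.00075434,  0.00211661, -0.00030129,  0.00022043,
       -0.00158972]), 'tau': array([ 2.58548251e-03, -4.81726670e+01,  2.99244153e+01,  1.27659031e-02,
       -1.32435980e-04, -6.32404038e-06]), 'tool_pos': array([0.19414638, 0.54072593, 0.23049099]), 'tcp_rot': array([-5.38794943e-01, -3.09454204e+00,  2.53842466e-03]), 'ft_force': array([0.440504  , 0.65641257, 0.20733796]), 'ft_torque': array([ 0.06247819, -0.0196505 ,  0.00880066]), 'grip_force': 0.0, 'width': 0.08565104221939504}
0.0187
```

View pics/top0.png

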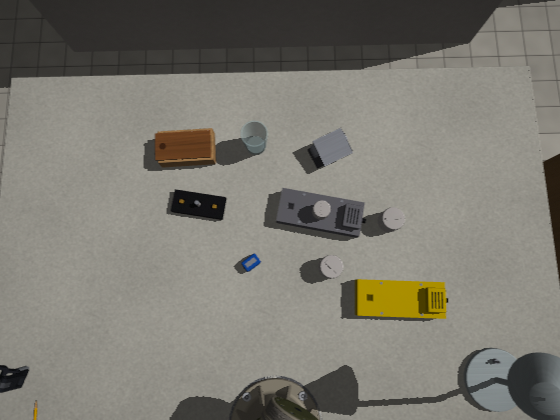

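View pics/scene0.png

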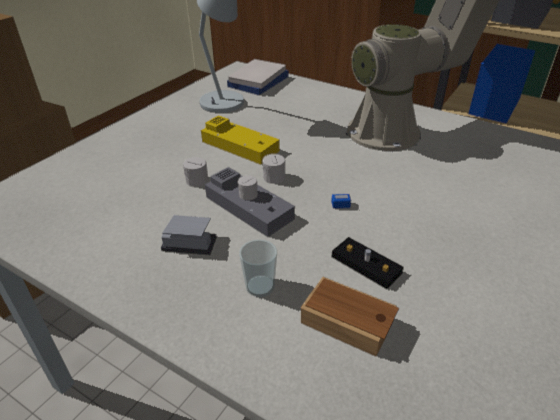

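The top view shows the grey box around (320,212) with its cap at (321,209) and the well at (291,206). The black tray is at (199,204) with the fuse in its middle pocket. The two other caps stand loose at (393,218) and (331,267), and the arm is out of the way. Next I'll enlarge this area.

```bash
python3 - <<'E'
from h import *
im=cv2.imread('pics/top0.png')
a=cv2.resize(im[180:245,270:370],None,fx=7.5,fy=7.5,interpolation=cv2.INTER_CUBIC)
b=cv2.resize(im[182:228,160:240],None,fx=7.5,fy=7.5,interpolation=cv2.INTER_CUBIC)
a=a[:,:750]; 
cv2.imwrite('pics/cropA.png',a); cv2.imwrite('pics/cropB.png',b)
E
```

```text
(no output)
```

View pics/cropA.png

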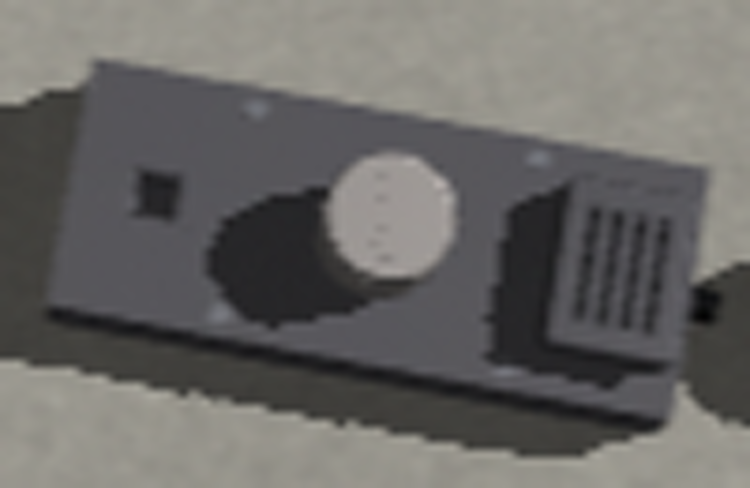

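View pics/cropB.png

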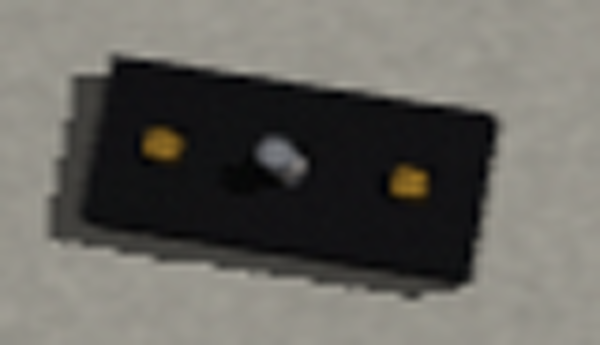

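Crop A shows the box top's corners at (95,60), (708,168), (668,418) and (50,310), with the well at (158,195) and the cap top at (392,215). Crop B shows the fuse top at (276,153), the standoffs at (162,144) and (410,182), and the tray corners at (112,57), (497,117), (466,283) and (85,220).

```bash
python3 - <<'E'
from h import *
c=load('pics/top0.png'); s=sense()
g=lambda off,u,v,z: p2w(c,off[0]+(u+.5)/7.5-.5,off[1]+(v+.5)/7.5-.5,z)
A=(270,180);B=(160,182)
C=[g(A,*p,.04) for p in ((95,60),(708,168),(668,418),(50,310))]
print('box corners',np.round(C,4),'ctr',np.mean(C,0).round(4), 'sides',[np.linalg.norm(C[i]-C[i-1]).round(4) for i in range(4)])
y=(C[0]-C[1])+(C[3]-C[2]); print('box y dir deg',np.degrees(np.arctan2(y[1],y[0])))
w=g(A,158,195,.04);n=g(A,392,215,.082); print('well',w,'cap',n,'dist',np.linalg.norm((w-n)[:2]), 'dir',np.degrees(np.arctan2(*(w-n)[[1,0]])))
D=[g(B,*p,.02) for p in ((112,57),(497,117),(466,283),(85,220))]
print('tray ctr',np.mean(D,0).round(4),'sides',[np.linalg.norm(D[i]-D[i-1]).round(4) for i in range(4)])
y=(D[0]-D[1])+(D[3]-D[2]); print('tray y deg',np.degrees(np.arctan2(y[1],y[0])))
f=g(B,276,153,.041); a=g(B,162,144,.026); b=g(B,410,182,.026);print('fuse',f,'stand',a,b,(a+b)/2,np.degrees(np.arctan2(*(a-b)[[1,0]])))
from scipy.spatial.transform import Rotation as R
M=R.from_rotvec(s['tcp_rot']).as_matrix(); print(M.round(4)); 
E
```

```text
box corners [[ 0.5937 -0.0308  0.04  ]
 [ 0.5504 -0.2445  0.04  ]
 [ 0.4628 -0.2258  0.04  ]
 [ 0.5048 -0.0132  0.04  ]] ctr [ 0.5279 -0.1286  0.04  ] sides [np.float64(0.0906), np.float64(0.2181), np.float64(0.0896), np.float64(0.2167)]
box y dir deg 78.68340086599731
well [ 0.54476055 -0.05179826  0.04      ] cap [ 0.52839964 -0.12911745  0.082     ] dist 0.07903123848303065 dir 78.05232985246774
tray ctr [0.5577 0.1953 0.02  ] sides [np.float64(0.06), np.float64(0.1411), np.float64(0.061), np.float64(0.1386)]
tray y deg 79.60085069886806
fuse [0.55935373 0.19626674 0.041     ] stand [0.56648411 0.23990257 0.026     ] [0.55087131 0.15128607 0.026     ] [0.55867771 0.19559432 0.026     ] 80.00795517293346
[[-9.412e-01  3.380e-01 -8.000e-04]
 [ 3.380e-01  9.412e-01 -1.500e-03]
 [ 2.000e-04 -1.700e-03 -1.000e+00]]
```

Call:
{"name": "arm_command", "arguments": {
  "motion": [
    {"travel":[-0.037,-0.016,0]},
    {"travel":[-0.074,-0.032,0]},
    {"travel":[-0.111,-0.048,0]},
    {"travel":[-0.148,-0.064,0]},
    {"travel":[-0.184,-0.08,0]}
  ],
  "fingers": 0.035,
  "grip_force": 25
}}

```text
invalid input at $.motion[0]: expected keys travel, roll
```

Call:
{"name": "arm_command", "arguments": {
  "motion": [
    {"travel":[-0.037,-0.016,0]},
    {"travel":[-0.074,-0.032,0]},
    {"travel":[-0.111,-0.048,0]},
    {"travel":[-0.148,-0.064,0]},
    {"travel":[-0.184,-0.08,0]}
  ]
}}

```text
invalid input at $.motion[0]: expected keys travel, roll
```

Call:
{"name": "arm_command", "arguments": {
  "motion": [
    {"travel":[-0.037,-0.016,0],"roll":-0.05},
    {"travel":[-0.074,-0.032,0.01],"roll":-0.1},
    {"travel":[-0.092,-0.041,0.04],"roll":-0.162},
    {"travel":[-0.092,-0.041,0.08],"roll":-0.162},
    {"travel":[-0.092,-0.041,0.11],"roll":-0.162}
  ]
}}

```text
clock: 0.52
tool_pos: [0.2678, 0.4699, 0.1193]
tcp_rot: [-0.291, -3.128, 0.001]
ft_force: [-0.5, -0.4, -0.2]
width: 0.0855
grip_force: 0.0
```

```bash
cat >> h.py <<'E'
from scipy.spatial.transform import Rotation as R
def delta(xyz=None, yaw=None):
    s=sense(); M=R.from_rotvec(s['tcp_rot']).as_matrix()
    print('t',round(s['clock'],2),'tcp',s['tool_pos'].round(4),'yaw',np.degrees(np.arctan2(M[1,1],M[0,1])).round(2),'tilt',M[:2,2].round(4),'F',s['ft_force'].round(1),'T',s['ft_torque'].round(2),'w',s['width'].round(4),'q6',s['joint_positions'][5].round(2))
    if xyz is not None: print('travel',(M.T@(np.array(xyz)-s['tool_pos'])).round(4))
    if yaw is not None: print('roll',-np.radians(yaw)+np.arctan2(M[1,1],M[0,1]))
E
python3 - <<'E'
from h import *
delta([.559,.196,.06],79.5)
c=snap('wrist','pics/w1.png'); print(c['T'].round(3),c['fx'],w2p(c,[.559,.196,.041]))
E
```

```text
Traceback (most recent call last):
  File "h.py", line 15, in delta
    print('t',round(s['clock'],2),'tcp',s['tool_pos'].round(4),'yaw',np.degrees(np.arctan2(M[1,1],M[0,1])).round(2),'tilt',M[:2,2].round(4),'F',s['ft_force'].round(1),'T',s['ft_torque'].round(2),'w',s['width'].round(4),'q6',s['joint_positions'][5].round(2))
                                                                                                                                                                                                       ^^^^^^^^^^^^^^^^
AttributeError: 'float' object has no attribute 'round'
```

Call:
{"name": "arm_command", "arguments": {
  "motion": [
    {"travel":[-0.034,-0.022,0],"roll":0},
    {"travel":[-0.068,-0.044,0],"roll":0},
    {"travel":[-0.102,-0.066,0],"roll":0},
    {"travel":[-0.136,-0.088,0],"roll":0},
    {"travel":[-0.168,-0.108,0],"roll":0}
  ],
  "fingers": 0.035,
  "grip_force": 25
}}

```text
clock: 0.93
tool_pos: [0.4135, 0.333, 0.1209]
tcp_rot: [-0.286, -3.128, 0.001]
ft_force: [0.3, 0.0, 0.3]
width: 0.035
grip_force: 0.0
```

Call:
{"name": "arm_command", "arguments": {
  "motion": [
    {"travel":[-0.034,-0.022,0],"roll":0},
    {"travel":[-0.068,-0.044,0],"roll":0},
    {"travel":[-0.102,-0.066,0],"roll":0},
    {"travel":[-0.136,-0.088,0],"roll":0},
    {"travel":[-0.168,-0.108,0],"roll":0}
  ]
}}

```text
clock: 1.35
tool_pos: [0.5594, 0.196, 0.1209]
tcp_rot: [-0.288, -3.128, 0.0]
ft_force: [0.7, 0.8, 0.7]
width: 0.0352
grip_force: 0.0
```

```bash
sed -i "s/s\['width'\].round(4)/round(s['width'],4)/" h.py
python3 - <<'E'
from h import *
delta([.559,.196,.06],79.5)
c=snap('wrist','pics/w1.png'); print(c['T'].round(3),c['fx'],w2p(c,[.559,.196,.041]))
E
```

```text
t 1.35 tcp [0.5594 0.196  0.1209] yaw 79.49 tilt [-0.0005 -0.0001] F [0.7 0.8 0.7] T [ 0.04 -0.   -0.02] w 0.0352 q6 0.39
travel [ 0.0003 -0.0001  0.0609]
roll -0.00022141615584403418
[[ 0.184 -0.946 -0.267  0.491]
 [ 0.983  0.176  0.051  0.209]
 [-0.001 -0.272  0.962  0.263]
 [ 0.     0.     0.     1.   ]] 311.1750388818174 (np.float64(278.1305830162616), np.float64(217.76864649755836))
```

View pics/w1.png

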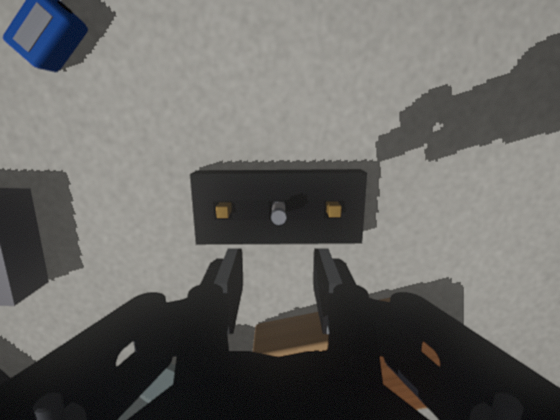

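The wrist view shows the fuse top at about (279,218), where it was predicted, between the standoffs at (223,210) and (334,210). The gripper is centred on it, so I'll descend and grasp.

Call:
{"name": "arm_command", "arguments": {
  "motion": [
    {"travel":[0,0,0.03],"roll":0},
    {"travel":[0,0,0.06],"roll":0},
    {"travel":[0,0,0.085],"roll":0},
    {"travel":[0,0,0.096],"roll":0},
    {"travel":[0,0,0.096],"roll":0}
  ]
}}

```text
clock: 1.82
tool_pos: [0.5552, 0.1975, 0.022]
tcp_rot: [-0.286, -3.122, 0.003]
ft_force: [-0.3, 0.0, 0.9]
width: 0.0349
grip_force: 0.0
```

Call:
{"name": "arm_command", "arguments": {
  "motion": [
    {"travel":[0,0,0],"roll":0},
    {"travel":[0,0,0],"roll":0},
    {"travel":[0,0,0],"roll":0},
    {"travel":[0,0,0],"roll":0},
    {"travel":[0,0,0],"roll":0}
  ],
  "fingers": 0.0,
  "grip_force": 25
}}

```text
clock: 2.23
tool_pos: [0.5592, 0.1983, 0.0267]
tcp_rot: [0.286, 3.126, 0.001]
ft_force: [0.5, -0.8, 2.3]
width: 0.0095
grip_force: 24.4
```

```bash
python3 - <<'E'
from h import *
delta(); print(sense()['grip_force'])
E
```

```text
t 2.23 tcp [0.5592 0.1983 0.0267] yaw 79.54 tilt [0.0025 0.0004] F [ 0.5 -0.8  2.3] T [-0.17  0.01 -0.01] w 0.0095 q6 0.39
24.363102614879608
```

Call:
{"name": "arm_command", "arguments": {
  "motion": [
    {"travel":[0,0,0],"roll":0},
    {"travel":[0,0,0],"roll":0},
    {"travel":[0,0,0],"roll":0}
  ]
}}

```text
clock: 2.48
tool_pos: [0.5593, 0.1983, 0.0266]
tcp_rot: [0.287, 3.126, 0.001]
ft_force: [-0.5, -0.1, 6.2]
width: 0.0097
grip_force: 24.7
```

```bash
python3 - <<'E'
from h import *
delta(); c=snap('wrist','pics/w2.png')
im=cv2.imread('pics/w2.png')[150:360,180:380]; cv2.imwrite('pics/w2c.png',cv2.resize(im,None,fx=2.8,fy=2.8,interpolation=cv2.INTER_CUBIC))
E
```

```text
t 2.48 tcp [0.5593 0.1983 0.0266] yaw 79.52 tilt [0.0025 0.0006] F [-0.5 -0.1  6.2] T [-0.13  0.04 -0.03] w 0.0097 q6 0.39
```

View pics/w2c.png

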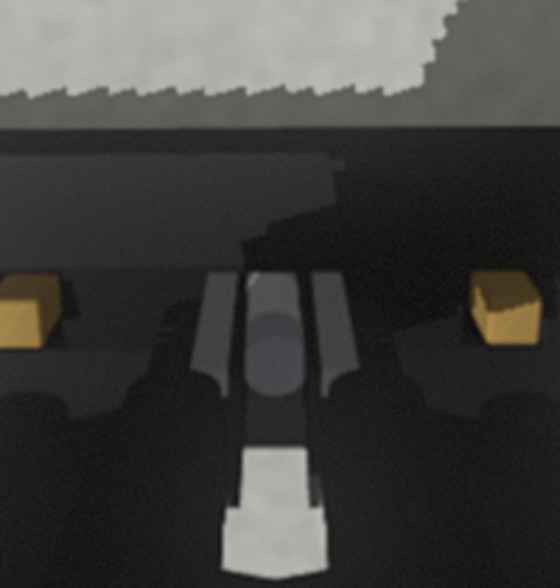

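The crop shows the fuse standing upright between both pads at about (275,340). The fingertips may be touching the tray, so I'll reopen slightly, raise 4 mm and centre again.

Call:
{"name": "arm_command", "arguments": {
  "motion": [
    {"travel":[0,0,0],"roll":0},
    {"travel":[0,0,0],"roll":0},
    {"travel":[0,0,-0.002],"roll":0},
    {"travel":[0,0,-0.003],"roll":0},
    {"travel":[0,0,-0.003],"roll":0}
  ],
  "fingers": 0.022
}}

```text
clock: 2.95
tool_pos: [0.5583, 0.1981, 0.0284]
tcp_rot: [0.287, 3.128, 0.0]
ft_force: [-0.2, -0.3, 0.5]
width: 0.022
grip_force: 0.0
```

```bash
python3 - <<'E'
from h import *
delta(); 
E
```

```text
t 2.95 tcp [0.5583 0.1981 0.0284] yaw 79.53 tilt [0.     0.0002] F [-0.2 -0.3  0.5] T [-0.03 -0.02 -0.01] w 0.022 q6 0.39
```

Call:
{"name": "arm_command", "arguments": {
  "motion": [
    {"travel":[0,-0.001,-0.001],"roll":0},
    {"travel":[0,-0.001,-0.001],"roll":0},
    {"travel":[0,-0.001,-0.001],"roll":0},
    {"travel":[0,-0.001,-0.001],"roll":0},
    {"travel":[0,-0.001,-0.001],"roll":0}
  ],
  "fingers": 0.0,
  "grip_force": 25
}}

```text
clock: 3.37
tool_pos: [0.558, 0.197, 0.0293]
tcp_rot: [-0.287, -3.128, -0.0]
ft_force: [0.4, -0.0, -0.1]
width: 0.0093
grip_force: 24.3
```

```bash
python3 - <<'E'
from h import *
delta(); 
E
```

```text
t 3.37 tcp [0.558  0.197  0.0293] yaw 79.52 tilt [-0.  0.] F [ 0.4 -0.  -0.1] T [-0.01  0.03 -0.01] w 0.0093 q6 0.39
```

Call:
{"name": "arm_command", "arguments": {
  "motion": [
    {"travel":[0,0,-0.01],"roll":0},
    {"travel":[0,0,-0.025],"roll":0},
    {"travel":[0,0,-0.045],"roll":0},
    {"travel":[0,0,-0.065],"roll":0},
    {"travel":[0,0,-0.08],"roll":0}
  ]
}}

```text
clock: 3.78
tool_pos: [0.5586, 0.1972, 0.1117]
tcp_rot: [0.286, 3.127, 0.001]
ft_force: [-0.7, -0.8, -0.6]
width: 0.0094
grip_force: 24.4
```

Call:
{"name": "arm_command", "arguments": {
  "motion": [
    {"travel":[-0.003,-0.025,0],"roll":0},
    {"travel":[-0.007,-0.055,0],"roll":0},
    {"travel":[-0.011,-0.085,0],"roll":0},
    {"travel":[-0.015,-0.115,0],"roll":0},
    {"travel":[-0.019,-0.145,0],"roll":0}
  ]
}}

```text
clock: 4.2
tool_pos: [0.5504, 0.0499, 0.1103]
tcp_rot: [0.286, 3.128, 0.0]
ft_force: [0.7, -1.2, -0.3]
width: 0.0092
grip_force: 24.4
```

Call:
{"name": "arm_command", "arguments": {
  "motion": [
    {"travel":[-0.004,-0.03,0],"roll":0},
    {"travel":[-0.008,-0.06,0],"roll":0},
    {"travel":[-0.011,-0.085,0],"roll":0},
    {"travel":[-0.013,-0.101,0],"roll":0},
    {"travel":[-0.013,-0.101,0],"roll":0}
  ]
}}

```text
clock: 4.62
tool_pos: [0.5451, -0.0538, 0.1102]
tcp_rot: [0.293, 3.127, -0.002]
ft_force: [0.7, 0.3, -0.0]
width: 0.0095
grip_force: 24.4
```

Call:
{"name": "arm_command", "arguments": {
  "motion": [
    {"travel":[0,0,0],"roll":0},
    {"travel":[0,0,0],"roll":0},
    {"travel":[0,0,0],"roll":0}
  ]
}}

```text
clock: 4.87
tool_pos: [0.5448, -0.0497, 0.1095]
tcp_rot: [0.285, 3.129, 0.0]
ft_force: [0.6, 0.2, -0.6]
width: 0.0098
grip_force: 24.4
```

```bash
python3 - <<'E'
from h import *
delta([.5444,-.0511,.075])
c=snap('wrist','pics/w3.png'); print('well pred',w2p(c,[.5444,-.0511,.04])); s=sense(); p=s['tool_pos']
for z in (.0243-.0, .0243-.036): print('fuse end pred', w2p(c,[p[0],p[1],p[2]-z]))
im=cv2.imread('pics/w3.png')[120:320,140:400]; cv2.imwrite('pics/w3c.png',cv2.resize(im,None,fx=3,fy=3,interpolation=cv2.INTER_CUBIC))
E
```

```text
t 4.87 tcp [ 0.5448 -0.0497  0.1095] yaw 79.6 tilt [0.0001 0.0003] F [ 0.6  0.2 -0.6] T [-0.01  0.03  0.02] w 0.0098 q6 -0.06
travel [ 0.0001 -0.0015  0.0345]
well pred (np.float64(276.1682326635584), np.float64(222.2497499350647))
fuse end pred (np.float64(278.53380950505465), np.float64(246.9768722501649))
fuse end pred (np.float64(278.7264442546027), np.float64(277.091117734216))
```

View pics/w3c.png

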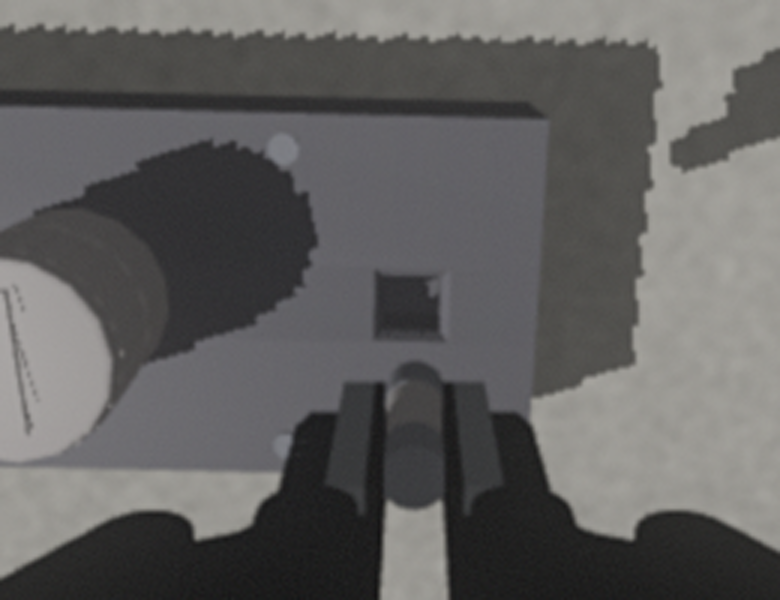

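The crop shows the well's rim centred at (412,305), the fuse's lower end at about (414,385), and the fuse held upright.

```bash
python3 - <<'E'
from h import *
c=load('pics/w3.png'); g=lambda u,v,z:p2w(c,140+(u+.5)/3-.5,120+(v+.5)/3-.5,z)
s=sense();p=s['tool_pos']
w=g(412,305,.04); f=g(414.5,384,p[2]-.0243); print(w,f,p, 'corner',g(549,118,.04),'screws',g(283,150,.04),g(284,446,.04))
delta([*(w[:2]+p[:2]-f[:2]),.07],78.5); delta([*w[:2],.07])
E
```

```text
[ 0.54383015 -0.05038867  0.04      ] [ 0.54517151 -0.05004489  0.08516951] [ 0.54482368 -0.04957005  0.10946951] corner [ 0.50586536 -0.01192921  0.04      ] screws [ 0.50203623 -0.07250943  0.04      ] [ 0.57435174 -0.08849527  0.04      ]
t 4.92 tcp [ 0.5448 -0.0496  0.1095] yaw 79.62 tilt [0.0001 0.0003] F [-0.2  0.3 -0.5] T [-0.04 -0.   -0.01] w 0.0095 q6 -0.06
travel [ 0.0013 -0.0006  0.0395]
roll 0.019502356320930225
t 4.92 tcp [ 0.5448 -0.0496  0.1095] yaw 79.62 tilt [0.0001 0.0003] F [-0.2  0.3 -0.5] T [-0.04 -0.   -0.01] w 0.0095 q6 -0.06
travel [ 0.0008 -0.001   0.0395]
```

Call:
{"name": "arm_command", "arguments": {
  "motion": [
    {"travel":[0.001,-0.0008,0.015],"roll":0},
    {"travel":[0.001,-0.0008,0.03],"roll":0},
    {"travel":[0.001,-0.0008,0.04],"roll":0},
    {"travel":[0.001,-0.0008,0.045],"roll":0},
    {"travel":[0.001,-0.0008,0.05],"roll":0}
  ]
}}

```text
clock: 5.33
tool_pos: [0.5434, -0.0506, 0.0587]
tcp_rot: [-0.285, -3.128, -0.0]
ft_force: [-0.4, -0.3, 0.5]
width: 0.0093
grip_force: 24.4
```

Call:
{"name": "arm_command", "arguments": {
  "motion": [
    {"travel":[0,0,0.001],"roll":0},
    {"travel":[0,0,0.002],"roll":0},
    {"travel":[0,0,0.003],"roll":0}
  ]
}}

```text
clock: 5.58
tool_pos: [0.5442, -0.0513, 0.0568]
tcp_rot: [0.286, 3.128, -0.0]
ft_force: [0.7, -0.3, -0.2]
width: 0.009
grip_force: 24.4
```

```bash
python3 - <<'E'
from h import *
delta([.544,-.0504,.0483])
E
```

```text
t 5.58 tcp [ 0.5442 -0.0513  0.0568] yaw 79.53 tilt [ 0.001  -0.0001] F [ 0.7 -0.3 -0.2] T [ 0.02  0.   -0.05] w 0.009 q6 -0.06
travel [0.0004 0.0009 0.0085]
```

Call:
{"name": "arm_command", "arguments": {
  "motion": [
    {"travel":[0,0,0.003],"roll":0},
    {"travel":[0,0,0.006],"roll":0},
    {"travel":[0,0,0.008],"roll":0},
    {"travel":[0,0,0.009],"roll":0},
    {"travel":[0,0,0.009],"roll":0}
  ]
}}

```text
clock: 6.0
tool_pos: [0.5443, -0.0514, 0.0481]
tcp_rot: [0.287, 3.127, -0.0]
ft_force: [-1.2, 0.1, 5.5]
width: 0.0094
grip_force: 25.0
```

```bash
python3 - <<'E'
from h import *
delta([.544,-.0504,.0483])
E
```

```text
t 6.0 tcp [ 0.5443 -0.0514  0.0481] yaw 79.52 tilt [ 0.0015 -0.0002] F [-1.2  0.1  5.5] T [0.1  0.29 0.06] w 0.0094 q6 -0.06
travel [ 0.0005  0.0009 -0.0002]
```

Contact came at exactly the expected depth. I'll release (opening modestly) and rise straight up.

Call:
{"name": "arm_command", "arguments": {
  "motion": [
    {"travel":[0,0,-0.0005],"roll":0},
    {"travel":[0,0,-0.0005],"roll":0},
    {"travel":[0,0,-0.0005],"roll":0},
    {"travel":[0,0,-0.0005],"roll":0},
    {"travel":[0,0,-0.0005],"roll":0}
  ],
  "fingers": 0.03
}}

```text
clock: 6.42
tool_pos: [0.5436, -0.0513, 0.0476]
tcp_rot: [-0.287, -3.128, -0.0]
ft_force: [0.8, -0.0, -0.2]
width: 0.0301
grip_force: 0.0
```

Call:
{"name": "arm_command", "arguments": {
  "motion": [
    {"travel":[0,0,-0.015],"roll":0},
    {"travel":[0,0,-0.035],"roll":0},
    {"travel":[0,0,-0.06],"roll":0},
    {"travel":[0,0,-0.08],"roll":0},
    {"travel":[0,0,-0.08],"roll":0}
  ]
}}

```text
clock: 6.83
tool_pos: [0.5463, -0.0519, 0.132]
tcp_rot: [0.286, 3.122, -0.001]
ft_force: [1.4, -0.4, 0.2]
width: 0.0298
grip_force: 0.0
```

Call:
{"name": "arm_command", "arguments": {
  "motion": [
    {"travel":[0,0,0],"roll":0.01},
    {"travel":[0,0,0],"roll":0.02}
  ],
  "fingers": 0.065
}}

```text
clock: 7.0
tool_pos: [0.5433, -0.0512, 0.1272]
tcp_rot: [-0.319, -3.125, -0.0]
ft_force: [-0.3, 0.1, -0.9]
width: 0.0532
grip_force: 0.0
```

```bash
python3 - <<'E'
from h import *
delta([.5278,-.1288,.13],78.5)
c=snap('wrist','pics/w4.png'); print('fuse pred',w2p(c,[.5441,-.0508,.06]),w2p(c,[.5441,-.0508,.04]),'cap pred',w2p(c,[.528,-.129,.082]))
im=cv2.imread('pics/w4.png')[110:310,100:360]; cv2.imwrite('pics/w4c.png',cv2.resize(im,None,fx=3,fy=3,interpolation=cv2.INTER_CUBIC))
E
```

```text
t 7.0 tcp [ 0.5433 -0.0512  0.1272] yaw 78.32 tilt [-0.0006  0.0003] F [-0.3  0.1 -0.9] T [-0.   -0.01 -0.02] w 0.0532 q6 -0.04
travel [-0.0005 -0.0791 -0.0028]
roll -0.003077942181203719
fuse pred (np.float64(278.99531251224755), np.float64(224.54340238729233)) (np.float64(278.9003170995737), np.float64(216.2719502153469)) cap pred (np.float64(154.70696948500333), np.float64(235.680088533282))
```

View pics/w4c.png

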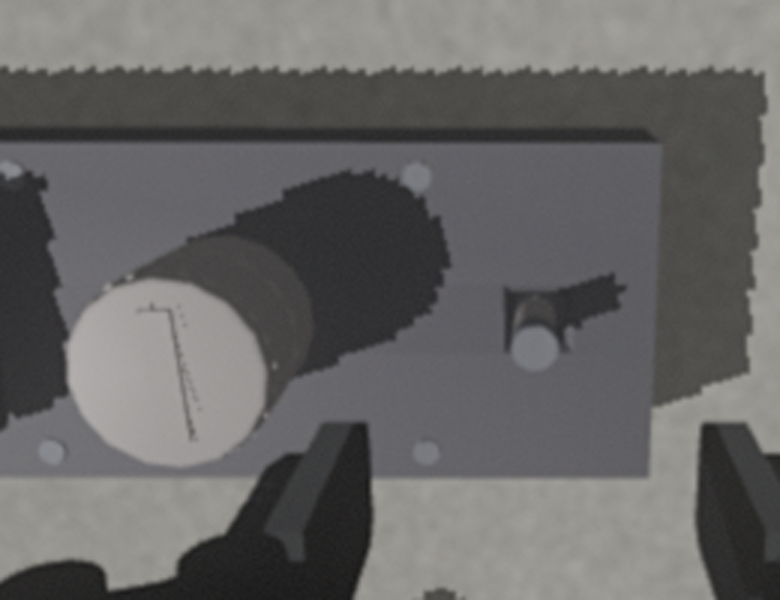

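The crop shows the fuse standing seated in the well, its top at (535,348). The cap's top disc is centred at about (167,373).

```bash
python3 - <<'E'
from h import *
c=load('pics/w4.png'); g=lambda u,v,z:p2w(c,100+(u+.5)/3-.5,110+(v+.5)/3-.5,z)
k=g(167,373,.082); print('cap',k,'fuse',g(535,348,.06))
delta([*k[:2],.13]); delta([.5283,-.1297,.13])
E
```

```text
cap [ 0.52698455 -0.12825322  0.082     ] fuse [ 0.54477954 -0.05166223  0.06      ]
t 7.05 tcp [ 0.5429 -0.0511  0.1267] yaw 78.3 tilt [-0.0018  0.0005] F [ 0.5  0.2 -0.7] T [-0.06  0.02  0.02] w 0.0603 q6 -0.04
travel [-0.0001 -0.0788 -0.0033]
t 7.05 tcp [ 0.5429 -0.0511  0.1267] yaw 78.3 tilt [-0.0018  0.0005] F [ 0.5  0.2 -0.7] T [-0.06  0.02  0.02] w 0.0603 q6 -0.04
travel [-0.0017 -0.08   -0.0033]
```

Call:
{"name": "arm_command", "arguments": {
  "motion": [
    {"travel":[0,-0.02,0],"roll":0},
    {"travel":[-0.001,-0.045,0],"roll":0},
    {"travel":[-0.001,-0.07,0],"roll":0},
    {"travel":[-0.001,-0.08,0],"roll":0},
    {"travel":[-0.001,-0.08,0],"roll":0}
  ]
}}

```text
clock: 7.47
tool_pos: [0.5276, -0.1314, 0.1266]
tcp_rot: [-0.323, -3.123, -0.001]
ft_force: [-0.5, 0.3, -1.1]
width: 0.065
grip_force: 0.0
```

Call:
{"name": "arm_command", "arguments": {
  "motion": [
    {"travel":[0,0,0],"roll":0},
    {"travel":[0,0,0],"roll":0},
    {"travel":[0,0,0],"roll":0}
  ]
}}

```text
clock: 7.72
tool_pos: [0.5285, -0.1287, 0.1275]
tcp_rot: [-0.316, -3.125, -0.001]
ft_force: [0.1, -0.1, -1.4]
width: 0.0649
grip_force: 0.0
```

```bash
python3 - <<'E'
from h import *
delta([.5279,-.129,.051])
c=snap('wrist','pics/w5.png'); print('cap pred',w2p(c,[.5279,-.129,.082]))
im=cv2.imread('pics/w5.png')[140:340,150:410]; cv2.imwrite('pics/w5c.png',cv2.resize(im,None,fx=3,fy=3,interpolation=cv2.INTER_CUBIC))
E
```

```text
t 7.72 tcp [ 0.5285 -0.1287  0.1275] yaw 78.45 tilt [-0.0006  0.0007] F [ 0.1 -0.1 -1.4] T [ 0.02  0.01 -0.09] w 0.0649 q6 -0.19
travel [ 0.0005 -0.0004  0.0765]
cap pred (np.float64(277.63002156445015), np.float64(233.4955127312044))
```

View pics/w5c.png

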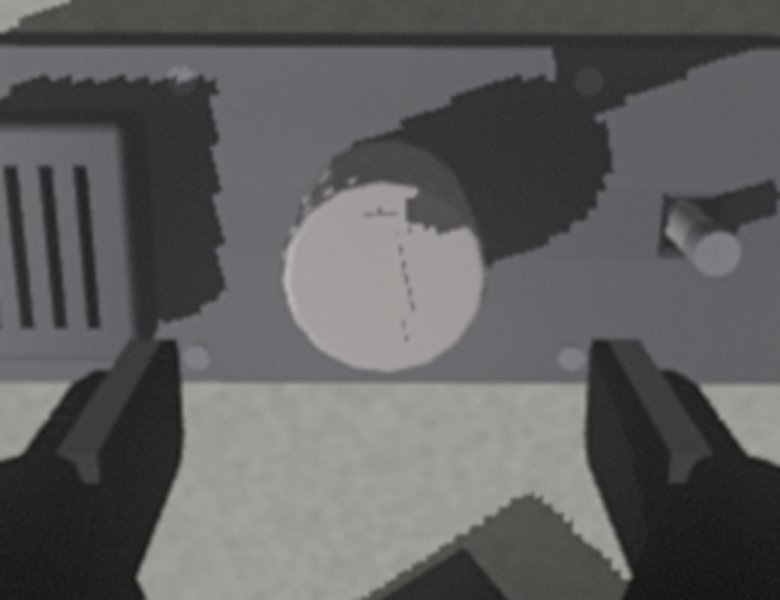

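The crop shows the cap's disc centred at (384,276), midway between the pads at 182 and 590. Descending.

Call:
{"name": "arm_command", "arguments": {
  "motion": [
    {"travel":[0.001,0,0.02],"roll":0},
    {"travel":[0.001,0,0.04],"roll":0},
    {"travel":[0.001,0,0.06],"roll":0},
    {"travel":[0.001,0,0.072],"roll":0},
    {"travel":[0.001,0,0.076],"roll":0}
  ]
}}

```text
clock: 8.18
tool_pos: [0.5262, -0.1281, 0.0496]
tcp_rot: [-0.316, -3.122, -0.002]
ft_force: [0.3, -0.3, 0.7]
width: 0.065
grip_force: 0.0
```

Call:
{"name": "arm_command", "arguments": {
  "motion": [
    {"travel":[0,0,0],"roll":0},
    {"travel":[0,0,0],"roll":0},
    {"travel":[0,0,0],"roll":0},
    {"travel":[0,0,0],"roll":0},
    {"travel":[0,0,0],"roll":0}
  ],
  "fingers": 0.03,
  "grip_force": 30
}}

```text
clock: 8.6
tool_pos: [0.5281, -0.1297, 0.0526]
tcp_rot: [0.318, 3.124, -0.0]
ft_force: [-0.1, 0.4, -0.2]
width: 0.0432
grip_force: 30.6
```

```bash
python3 - <<'E'
from h import *
delta([.5277,-.129,.051]); print(sense()['grip_force'])
E
```

```text
t 8.6 tcp [ 0.5281 -0.1297  0.0526] yaw 78.39 tilt [ 0.0014 -0.0002] F [-0.1  0.4 -0.2] T [ 0.11 -0.   -0.05] w 0.0432 q6 -0.19
travel [0.0005 0.0006 0.0016]
30.646588617682937
```

Call:
{"name": "arm_command", "arguments": {
  "motion": [
    {"travel":[0,0,0],"roll":0.04},
    {"travel":[0,0,0],"roll":0.08},
    {"travel":[0,0,0],"roll":0.12},
    {"travel":[0,0,0],"roll":0.16},
    {"travel":[0,0,0],"roll":0.16}
  ]
}}

```text
clock: 9.02
tool_pos: [0.5278, -0.1298, 0.0523]
tcp_rot: [0.568, 3.089, -0.0]
ft_force: [0.1, -0.2, 0.0]
width: 0.0433
grip_force: 30.7
```

```bash
python3 - <<'E'
from h import *
delta()
E
```

```text
t 9.02 tcp [ 0.5278 -0.1298  0.0523] yaw 69.15 tilt [ 0.0007 -0.0002] F [ 0.1 -0.2  0. ] T [ 0.08  0.06 -0.03] w 0.0433 q6 -0.02
```

Call:
{"name": "arm_command", "arguments": {
  "motion": [
    {"travel":[0,0,0],"roll":0.04},
    {"travel":[0,0,0],"roll":0.08},
    {"travel":[0,0,0],"roll":0.12},
    {"travel":[0,0,0],"roll":0.16},
    {"travel":[0,0,0],"roll":0.16}
  ]
}}

```text
clock: 9.43
tool_pos: [0.5284, -0.1291, 0.0523]
tcp_rot: [0.81, 3.034, 0.003]
ft_force: [1.3, 3.3, 0.7]
width: 0.043
grip_force: 30.6
```

```bash
python3 - <<'E'
from h import *
delta()
E
```

```text
t 9.43 tcp [ 0.5284 -0.1291  0.0523] yaw 60.09 tilt [0.0018 0.0012] F [1.3 3.3 0.7] T [ 0.73 -0.35  0.08] w 0.043 q6 0.13
```

Call:
{"name": "arm_command", "arguments": {
  "motion": [
    {"travel":[0,0,0],"roll":0.03},
    {"travel":[0,0,0],"roll":0.06},
    {"travel":[0,0,0],"roll":0.09},
    {"travel":[0,0,0],"roll":0.12},
    {"travel":[0,0,0],"roll":0.12}
  ]
}}

```text
clock: 9.85
tool_pos: [0.5281, -0.1288, 0.0523]
tcp_rot: [0.987, 2.982, 0.003]
ft_force: [2.1, 4.0, 2.1]
width: 0.0432
grip_force: 30.9
```

```bash
python3 - <<'E'
from h import *
delta()
E
```

```text
t 9.85 tcp [ 0.5281 -0.1288  0.0523] yaw 53.36 tilt [0.0014 0.0013] F [2.1 4.  2.1] T [ 0.94 -0.27  0.78] w 0.0432 q6 0.25
```

A firm stop (Tz 0.78 Nm) came at about 18–25° on the + side, so that is the tightening way. I'll reverse by about 98° from here, which puts the cap at about −77° from its start.

Call:
{"name": "arm_command", "arguments": {
  "motion": [
    {"travel":[0,0,0],"roll":-0.1},
    {"travel":[0,0,0],"roll":-0.2},
    {"travel":[0,0,0],"roll":-0.3},
    {"travel":[0,0,0],"roll":-0.4},
    {"travel":[0,0,0],"roll":-0.5}
  ]
}}

```text
clock: 10.27
tool_pos: [0.5278, -0.1297, 0.0523]
tcp_rot: [0.214, 3.134, 0.0]
ft_force: [0.0, 2.0, 2.4]
width: 0.0432
grip_force: 30.9
```

Call:
{"name": "arm_command", "arguments": {
  "motion": [
    {"travel":[0,0,0],"roll":-0.1},
    {"travel":[0,0,0],"roll":-0.2},
    {"travel":[0,0,0],"roll":-0.3},
    {"travel":[0,0,0],"roll":-0.4},
    {"travel":[0,0,0],"roll":-0.5}
  ]
}}

```text
clock: 10.68
tool_pos: [0.5278, -0.1301, 0.0523]
tcp_rot: [-0.568, 3.089, -0.001]
ft_force: [-0.1, 0.7, 1.2]
width: 0.0433
grip_force: 30.9
```

```bash
python3 - <<'E'
from h import *
delta()
E
```

```text
t 10.68 tcp [ 0.5278 -0.1301  0.0523] yaw 110.83 tilt [ 0.0007 -0.0008] F [-0.1  0.7  1.2] T [ 0.24 -0.   -0.02] w 0.0433 q6 -0.75
```

Call:
{"name": "arm_command", "arguments": {
  "motion": [
    {"travel":[0,0,0],"roll":-0.1},
    {"travel":[0,0,0],"roll":-0.2},
    {"travel":[0,0,0],"roll":-0.3},
    {"travel":[0,0,0],"roll":-0.36},
    {"travel":[0,0,0],"roll":-0.36}
  ]
}}

```text
clock: 11.1
tool_pos: [0.5278, -0.1303, 0.0522]
tcp_rot: [-1.106, 2.94, -0.002]
ft_force: [-0.5, -0.5, 2.1]
width: 0.0432
grip_force: 31.0
```

```bash
python3 - <<'E'
from h import *
delta()
E
```

```text
t 11.1 tcp [ 0.5278 -0.1303  0.0522] yaw 131.24 tilt [ 0.0005 -0.0012] F [-0.5 -0.5  2.1] T [0.01 0.17 0.03] w 0.0432 q6 -1.11
```

Call:
{"name": "arm_command", "arguments": {
  "motion": [
    {"travel":[0,0,0],"roll":-0.1},
    {"travel":[0,0,0],"roll":-0.2},
    {"travel":[0,0,0],"roll":-0.3},
    {"travel":[0,0,0],"roll":-0.36},
    {"travel":[0,0,0],"roll":-0.36}
  ]
}}

```text
clock: 11.52
tool_pos: [0.5278, -0.1302, 0.0523]
tcp_rot: [1.612, -2.696, 0.002]
ft_force: [-1.4, -0.1, 3.2]
width: 0.0431
grip_force: 31.0
```

```bash
python3 - <<'E'
from h import *
delta()
E
```

```text
t 11.52 tcp [ 0.5278 -0.1302  0.0523] yaw 151.74 tilt [ 0.0006 -0.001 ] F [-1.4 -0.1  3.2] T [-0.05  0.16  0.03] w 0.0431 q6 -1.47
```

Call:
{"name": "arm_command", "arguments": {
  "motion": [
    {"travel":[0,0,-0.001],"roll":0},
    {"travel":[0,0,-0.002],"roll":0},
    {"travel":[0,0,-0.003],"roll":0},
    {"travel":[0,0,-0.004],"roll":0},
    {"travel":[0,0,-0.005],"roll":0}
  ]
}}

```text
clock: 11.93
tool_pos: [0.5274, -0.1296, 0.0567]
tcp_rot: [1.611, -2.697, -0.0]
ft_force: [0.0, -0.0, -1.2]
width: 0.0431
grip_force: 30.8
```

```bash
python3 - <<'E'
from h import *
delta([.5278,-.13,.1327])
E
```

```text
t 11.93 tcp [ 0.5274 -0.1296  0.0567] yaw 151.69 tilt [-0.0003  0.0001] F [ 0.  -0.  -1.2] T [ 0.01  0.01 -0.01] w 0.0431 q6 -1.47
travel [ 0.0002 -0.0005 -0.076 ]
```

Free: 4.4 mm of lift with only the cap's weight on the wrist. I'll lift straight to 8 cm.

Call:
{"name": "arm_command", "arguments": {
  "motion": [
    {"travel":[0,0,-0.004],"roll":0},
    {"travel":[0,0,-0.008],"roll":0},
    {"travel":[0,0,-0.012],"roll":0},
    {"travel":[0,0,-0.016],"roll":0},
    {"travel":[0,0,-0.02],"roll":0}
  ]
}}

```text
clock: 12.35
tool_pos: [0.5277, -0.1297, 0.0774]
tcp_rot: [-1.611, 2.697, -0.001]
ft_force: [0.2, 0.1, -0.4]
width: 0.0431
grip_force: 30.8
```

Call:
{"name": "arm_command", "arguments": {
  "motion": [
    {"travel":[0,0,-0.014],"roll":0},
    {"travel":[0,0,-0.028],"roll":0},
    {"travel":[0,0,-0.042],"roll":0},
    {"travel":[0,0,-0.051],"roll":0},
    {"travel":[0,0,-0.055],"roll":0}
  ]
}}

```text
clock: 12.77
tool_pos: [0.5285, -0.13, 0.1336]
tcp_rot: [-1.611, 2.695, -0.003]
ft_force: [-0.2, 0.2, -0.7]
width: 0.043
grip_force: 30.8
```

Call:
{"name": "arm_command", "arguments": {
  "motion": [
    {"travel":[0,0,0],"roll":0},
    {"travel":[0,0,0],"roll":0},
    {"travel":[0,0,0],"roll":0},
    {"travel":[0,0,0],"roll":0},
    {"travel":[0,0,0],"roll":0}
  ]
}}

```text
clock: 13.18
tool_pos: [0.5271, -0.1295, 0.131]
tcp_rot: [1.611, -2.696, -0.002]
ft_force: [0.7, -0.1, -1.2]
width: 0.0431
grip_force: 30.8
```

```bash
python3 - <<'E'
from h import *
delta([.528,-.1293,.1323])
c=snap('scene','pics/s1.png'); print(w2p(c,[.5278,-.1295,.12]))
im=cv2.imread('pics/s1.png')[60:290,130:430]; cv2.imwrite('pics/s1c.png',cv2.resize(im,None,fx=2.6,fy=2.6,interpolation=cv2.INTER_CUBIC))
E
```

```text
t 13.18 tcp [ 0.5271 -0.1295  0.131 ] yaw 151.71 tilt [-0.0013  0.0006] F [ 0.7 -0.1 -1.2] T [-0.02  0.02  0.01] w 0.0431 q6 -1.47
travel [-0.0006 -0.0007 -0.0013]
(np.float64(246.1768581872202), np.float64(165.4954478945712))
```

View pics/s1c.png

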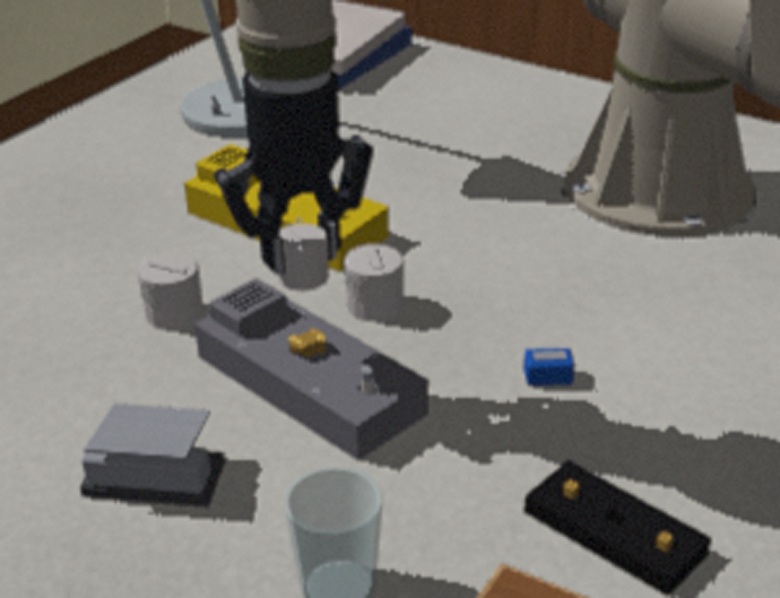

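The crop shows the cap held upright at (303,255) above the exposed brass neck at (307,342). The fuse stands in the well at (367,380) and everything else is in place. I'll let the arm settle, then hand in.

Call:
{"name": "arm_command", "arguments": {
  "motion": [
    {"travel":[0,0,0],"roll":0},
    {"travel":[0,0,0],"roll":0},
    {"travel":[0,0,0],"roll":0},
    {"travel":[0,0,0],"roll":0},
    {"travel":[0,0,0],"roll":0}
  ]
}}

```text
clock: 13.65
tool_pos: [0.5276, -0.1297, 0.1318]
tcp_rot: [-1.611, 2.697, 0.0]
ft_force: [0.6, 0.0, -0.6]
width: 0.0432
grip_force: 30.8
```

```bash
python3 - <<'E'
from h import *
delta(); print(sign_off())
E
```

```text
t 13.65 tcp [ 0.5276 -0.1297  0.1318] yaw 151.72 tilt [0.0001 0.0001] F [ 0.6  0.  -0.6] T [ 0.06 -0.02  0.01] w 0.0432 q6 -1.47
the job is handed in; nothing more can be done
None
```

The job is handed in at 13.65 s on the robot's clock: the fuse stands fully down in the well, released, and the cap is unscrewed and held upright and still about 8 cm above its seat.

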